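Sow a tray with three turns of the seed meter

ROBOT

A 7-joint arm with a two-finger parallel gripper is mounted at the origin on the work surface. World frame = base frame: x ahead of the robot, y to its left, z up, the work surface at z = 0. Lengths are in m, angles in rad, forces in N, time in s.
With the tool pointing down it reaches from about 0.425 to 0.875 m from the base axis. Payload 4.7 kg.
Tool frame: the origin (TCP) lies on the centre line of the jaws, within the pads' length; the fingertips stand ahead of it and the grasp point (between the pads) lies 2 mm behind it (nose_length is the z of the fingertips in the tool frame, in m); z points along the fingers, y is the line along which they close (so a half turn about z gives the same grasp; the last joint's range is limited). The gripper opens to 87 mm and grips with 3 to 60 N. Pads are 19 mm wide; open, the fingers measure 117 mm over their backs; the gripper's body (75 mm by 190 mm) begins 51 mm behind the grasp point.
Start: joints at [1.206, 0.321, -0.07, 1.45, 0.023, 1.371, -0.057], TCP at [0.24, -0.604, 0.24] pointing down, gripper open.
Joint ranges: [-2.86, 2.86], [-0.3, 2.09], [-1.38, 1.24], [0.06, 2.45], [-1.56, 4.7], [0.09, 2.05], [-2.69, 2.69]. Speed limits (rad/s): [2.57, 2.57, 3.14, 3.14, 3.14, 3.14, 3.14].

INTERFACE

Orientations are given as a rotation vector (axis times angle).
In Python, from bench import * gives the robot as it stands.
- The arm moves only by the tool send_rows, never from a script. Its arguments are lists of equal length, an entry for each row: "xyz": the shift along the tool's x, y, z in mm, a list of three; "dr": the turn, a rotation vector about the tool's x, y, z in rad, a list of three. A call has exactly 10 rows; each row is the pose to reach, as a shift and turn from the pose commanded when the call began, along the tool's axes at that moment; what a row does not reach only later rows make up. A row lasts 1/12 s, in which the tool goes at most 41.7 mm and 7.16 degrees, less where a joint would pass 70% of its speed; a pose out of reach is approached as far as the arm can. A call with a gripper value outside its range is refused whole. "jaw" is the finger opening in mm, from 0 to 87, set as the call begins (left out, the last holds). The fingers move at their own pace and stop on an object; "grip_force" is the grip in N (left out, the last holds). Time passes only in rows, so rows that repeat a pose let the fingers close, or fill a call up. It gives the time, the measured TCP pose, the force, the opening and the grip force at its end, in the units of the state.
- get_state(): the state, without advancing time (a new reading comes with each control period).
- get_image(name): name is "scene" or "top" or "wrist"; returns the picture (384x512x3 uint8, red, green, blue); there is no depth.
- calibration(name): a dict with "vfov" (degrees; the focal length in pixels is half the picture's height over the tangent of half this angle, whatever the lens; pixels are square), "cx", "cy" (the principal point, pixels), "k1" (the pictures are not rectified: a ray, as slopes to the right and down, at radius r is drawn at 1 + k1 r^2 times it, then the intrinsics apply), "rvec" (rotation vector, rad) and "tvec" (3), from world to camera coordinates, as OpenCV has them; the wrist camera has in their place "hand_eye" (4x4, takes a point from camera to tool coordinates, whose origin is the TCP and whose axes are the flange's). Camera axes: x right, y down, z forward; pixel columns grow to the right and rows downward; lengths in m; the calibration is good to about 2 mm. A picture is of the moment at which its call begins: read the wrist's pose just before it. calibration takes no time and is no camera call.
- close_job(): hands the job in; it is judged then, once.
The state is a dict: "time": time; "joint_positions": joint angles; "qd": joint speeds; "joint_torque": joint torques, N m; "position": TCP position; "tool_rot": TCP orientation; "ft_force": force on the tool from outside, world axes, zero at the start; "torque": the same for the moment, N m; "grip_width": opening from 0.0 (shut) to 1.0 (fully open); "grip_force": force on a finger pad.
Only numpy, scipy, OpenCV 4.12 (cv2) and the standard library are available. Lean on these libraries where they do the work, as an engineer would, in place of code of your own. Each camera call takes 0.05 s, during which the arm holds its last target. There are 200 camera calls.

TASK

Slide the empty blue seedling tray along the bench, without lifting it, squarely into the yellow outline under the seed meter's chute. Then turn the red-handled crank exactly three full turns clockwise (as seen facing its panel), so that the handle ends where it began, and let go; do not turn the crank before the tray is in place, keep the tray there, and leave the other things on the bench where they are.

Things in the scene. Friction and masses are not known exactly. Their poses are not given: they have to be found in the camera images.
- meter: Fixed white bench seed meter, 240 (its x) by 160 mm (y), 404 mm high. Sloping green panel with the crank faces the operator (-x); y is to his left, z up, slight yaw. Origin: on the bench. Clear hopper with green lid behind the panel: front at x = +12 mm, 320 to 404 mm high. Grey chute, 26 mm thick, leaves the left (+y) side, ends 87 mm up at x = -20, y = 165 mm. Bottom box: x -100 to 140 mm.
- spot (a point): Centre, on the bench, of the yellow square outline under the chute (inside 150 x 150 mm, painted flat), where the tray belongs; fixed to the meter at x = -30, y = +210 mm in its frame; axes parallel to the meter's.
- tray_centre (a point): Centre, half-way up, of the loose open blue seedling tray, 130 x 130 mm outside, 45 mm high, walls 4 mm, divided into four cells, about 0.25 kg, standing on the bench. Axes along its sides, z up.
- crank_centre (a point): Fixed point on the crank's axis, 50 mm out from the sloping panel: the centre of the circle in which the handle's centre travels; axes parallel to the meter's. The crank's axis leans 35 degrees from vertical towards the operator: out of the panel it points along (-0.574, 0, 0.819) in the meter's frame.
- crank_handle (a point): Centre of the red crank handle: a round sleeve of 26 mm diameter, 70 mm long, parallel to the crank's axis, 55 mm from it, standing out of the panel. The crank arm's surface is 36 mm below this point along the sleeve. z along the sleeve, outwards; x towards the crank's axis. The sleeve spins freely on its pin, so a gripper holding it need not turn as it goes round.
- crank (a joint): Crank angle, rad, growing clockwise as the operator sees it facing the panel; no dial, no stop in that sense. At 0 the handle is at the lowest point of its circle, at +1.57 at the left (+y), at 3.14 at the top. Starts anywhere from -1.6 to 1.6 (that start is the reference for the turns). Light steady friction, 2 to 3 N at the handle; stays where it is left.
- clamshell: clear plastic clamshell germination box with white rim, 124 x 154 mm, 80 mm high, right of the meter. Leave alone; origin at the centre of its underside
- dish_a: white covered culture dish, 94 mm across, 17 mm high, in front of the meter, nearer the middle. Leave alone; origin at the centre of its underside
- dish_b: white covered culture dish, 94 mm across, 17 mm high, in front of the meter, further right. Leave alone; origin at the centre of its underside
- beaker: white open plastic beaker, 80 mm across, 100 mm high, beyond the tray outline. Leave alone; origin at the centre of its underside
- spray: white bottle with blue cap, 64 mm across, 170 mm high, behind and right of the meter. Leave alone; origin at the centre of its underside
- marker: black marker pen lying flat, 130 mm long, 16 mm thick, near right. Leave alone; origin at its underside, mid-length
- tray: The same blue tray, origin at the centre of its underside
Not all that is in view belongs to the job. Of the things like the tray, leave any that is brown; of the rest the smaller one is meant.

How it is judged:
By the outcome, as a careful person would: the job done as asked, in the order asked, and still so for the second after the job is handed in, with the robot touching nothing.
It also fails if it takes over 72 s, if anything falls off the work surface, if the arm or the gripper's body presses on something with over 40 N, if the wrist force passes 120 N, or if a joint passes its speed limit or range.

## Working session

There is one attempt and no reset: what is moved stays moved. The work goes in short steps, Python scripts to look and compute and a tool call to move; the robot and the scene stay as the last step left them, time stands still between calls to the robot, and variables do not carry over. Pictures are saved under pics/ and viewed, at most 10 in all, crops included, and the job is handed in when it is done.

Besides the shell and the picture viewer there is one more tool, called after "Emit:" as a command line: name --argument value ..., lists and objects as JSON in quotes. send_rows: Moves the arm, as the interface text tells. Its arguments: {"type":"object","properties":{"xyz":{"type":"array"},"dr":{"type":"array"},"jaw":{"type":"number"},"grip_force":{"type":"number"}},"required":["xyz","dr"]}

```bash
ls; mkdir -p pics; python3 - <<'E'
from bench import *
import cv2,numpy as np
np.set_printoptions(precision=4,suppress=True)
s=get_state();print(s)
for n in("scene","top","wrist"):
    print(n,calibration(n))
    if n!="wrist":
        im=get_image(n);cv2.imwrite(f"pics/{n}0.png",im[:,:,::-1])
E
```

```text
pics
{'time': 0.0, 'joint_positions': array([ 1.2061,  0.3218, -0.0701,  1.4517,  0.0226,  1.3708, -0.0569]), 'qd': array([-0.001 , -0.0003,  0.0003,  0.0009, -0.0016,  0.0012,  0.0016]), 'joint_torque': array([  0.0002, -49.1291,  -0.4039, -31.2524,  -0.0641,   0.0438,
         0.0002]), 'position': array([ 0.2401, -0.6035,  0.2385]), 'tool_rot': array([-3.0836, -0.5912,  0.0007]), 'ft_force': array([ 0.1082,  0.2681, -0.1952]), 'torque': array([0.031 , 0.0612, 0.0401]), 'grip_force': 0.0, 'grip_width': 1.0017674398783234}
scene {'vfov': 45.794085285794495, 'cx': 250.60652660555516, 'cy': 191.12988166825312, 'k1': -0.05460846905944128, 'rvec': array([ 2.4628,  0.4941, -0.1864]), 'tvec': array([-0.4514, -0.0625,  1.8261])}
top {'vfov': 48.6717592645016, 'cx': 251.82140328612073, 'cy': 202.54798704646186, 'k1': -0.0004709270629784596, 'rvec': array([ 2.123 , -2.1737,  0.1602]), 'tvec': array([0.0196, 0.4928, 1.2221])}
wrist {'vfov': 62.15708616825862, 'cx': 256.81732915248375, 'cy': 195.13900779281374, 'k1': -0.02398488357253282, 'hand_eye': array([[ 0.0004, -0.9557, -0.2943,  0.0819],
       [ 1.    ,  0.0005, -0.0001, -0.0001],
       [ 0.0003, -0.2943,  0.9557, -0.1439],
       [ 0.    ,  0.    ,  0.    ,  1.    ]])}
```

View pics/scene0.png

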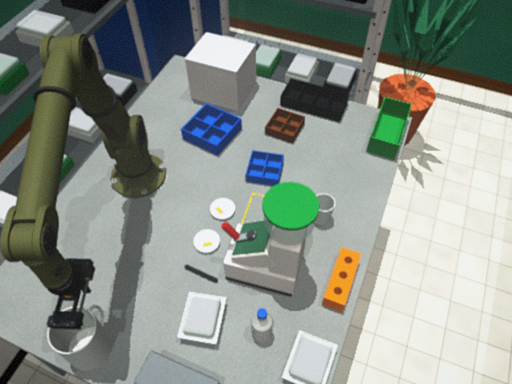

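View pics/top0.png

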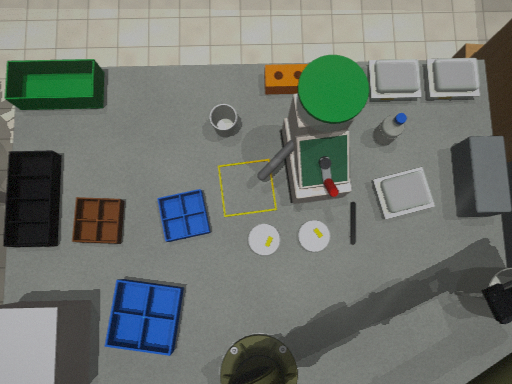

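The candidates are the small blue tray at top (184,216), the large blue tray at (146,317) and the brown tray at (99,220). The black and green boxes are not alike. I choose the small blue one, with the yellow outline at (247,188). The red handle is at (332,187), with its hub near (325,163).

```bash
cat > h.py <<'E'
from bench import *
import cv2,numpy as np
from scipy.spatial.transform import Rotation as R
from scipy.optimize import least_squares
np.set_printoptions(precision=4,suppress=True)
def cam(n,state=None):
    c=calibration(n);f=192/np.tan(np.radians(c['vfov'])/2)
    if 'rvec' in c: Rm=R.from_rotvec(c['rvec']).as_matrix();t=np.array(c['tvec'])
    else:
        T=np.eye(4);T[:3,:3]=R.from_rotvec(state['tool_rot']).as_matrix();T[:3,3]=state['position']
        W=np.linalg.inv(T@np.array(c['hand_eye']));Rm=W[:3,:3];t=W[:3,3]
    return dict(f=f,cx=c['cx'],cy=c['cy'],k=c['k1'],R=Rm,t=t)
def proj(c,P):
    p=np.atleast_2d(P)@c['R'].T+c['t'];s=p[:,:2]/p[:,2:];s=s*(1+c['k']*(s**2).sum(1,keepdims=True))
    return s*c['f']+[c['cx'],c['cy']]
def ray(c,uv):
    d=(np.atleast_2d(uv).astype(float)-[c['cx'],c['cy']])/c['f'];s=d.copy()
    for _ in range(20): s=d/(1+c['k']*(s**2).sum(1,keepdims=True))
    return -c['R'].T@c['t'],np.c_[s,np.ones(len(s))]@c['R']
def onz(c,uv,z):
    o,d=ray(c,uv);return o+d*((z-o[2])/d[:,2])[:,None]
def tri(cs,uvs):
    A=np.zeros((3,3));b=np.zeros(3)
    for c,uv in zip(cs,uvs):
        o,d=ray(c,uv);d=d[0]/np.linalg.norm(d[0]);M=np.eye(3)-np.outer(d,d);A+=M;b+=M@o
    return np.linalg.solve(A,b)
def rect(h,cx,cy,yaw,z):
    p=np.array([[-h,-h],[h,-h],[h,h],[-h,h]]);c,s=np.cos(yaw),np.sin(yaw)
    return np.c_[p@np.array([[c,s],[-s,c]])+[cx,cy],np.full(4,z)]
def mask(im,kind):
    h,s,v=cv2.split(cv2.cvtColor(im,cv2.COLOR_RGB2HSV)); h=h.astype(int)
    if kind=='y': m=(h>20)&(h<34)&(s>130)&(v>100)
    if kind=='b': m=(h>100)&(h<125)&(s>150)
    if kind=='r': m=((h<6)|(h>174))&(s>150)&(v>70)
    return m.astype(np.uint8)
def comp(m,near):
    n,l,st,ce=cv2.connectedComponentsWithStats(m);i=1+np.argmin(np.hypot(*(ce[1:]-near).T));return l==i,st[i],ce[i]
E
cat > m1.py <<'E'
from h import *
ct,cs=cam('top'),cam('scene');it,isc=get_image('top'),get_image('scene')
# yellow outline
m=mask(it,'y');m[:,:210]=0;m[:,282:]=0;m[:150]=0;m[222:]=0
v,u=np.nonzero(m);P=onz(ct,np.c_[u,v],0)[:,:2]
def res(p):
    c,s=np.cos(p[2]),np.sin(p[2]);q=(P-p[:2])@np.array([[c,-s],[s,c]])
    return np.max(np.abs(q),1)-p[3]
r=least_squares(res,[*P.mean(0),0,.077],loss='soft_l1',f_scale=.002);sp=r.x;print('spot',sp,len(u),np.abs(r.fun).max())
yaw=sp[2];c,s=np.cos(yaw),np.sin(yaw);M=np.array([[c,-s],[s,c]]);org=sp[:2]-M@[-.03,.21];print('meter',org)
# tray: silhouette of box fit
for im,cc,near,nm in((it,ct,(184,216),'top'),(isc,cs,(265,168),'scene')):
    a,st,ce=comp(cv2.morphologyEx(mask(im,'b'),cv2.MORPH_CLOSE,np.ones((7,7))),near)
    ys,xs=np.nonzero(a);hull=cv2.convexHull(np.c_[xs,ys].astype(np.float32))
    print(nm,st,ce,'minrect',cv2.minAreaRect(hull))
    globals()['H'+nm]=(a,cc)
def sil(p):
    out=[]
    for a,cc in (Htop,Hscene):
        B=np.r_[rect(.065,*p,0),rect(.065,*p,.045)];h=cv2.convexHull(proj(cc,B).astype(np.float32))
        e=cv2.findContours(a.astype(np.uint8),cv2.RETR_EXTERNAL,cv2.CHAIN_APPROX_NONE)[0][0][:,0]
        out+=[cv2.pointPolygonTest(h,(float(x),float(y)),True)-.5 for x,y in e[::2]]
    return np.array(out)
p0=onz(ct,[[184,216]],.045)[0]
r=least_squares(sil,[p0[0],p0[1],yaw],diff_step=1e-3,loss='soft_l1');print('tray',r.x,np.abs(r.fun).mean())
w=[]
for im,cc,near in((it,ct,(332,187)),(isc,cs,(231,232))):
    a,st,ce=comp(mask(im,'r'),near);print('red',st,ce);w.append(ce)
h=tri((ct,cs),w);print('handle',h,[proj(k,h)-q for k,q in zip((ct,cs),w)]);print('in meter',M.T@(h[:2]-org),h[2])
for n,uv in (('dishA',(265,240)),('dishB',(314,236)),('beak',(224,112))):print(n,onz(ct,[uv],.017))
big=np.hstack([cv2.resize(it[130:210,280:370],None,fx=4.4,fy=4.4,interpolation=2),cv2.resize(isc[205:285,215:305],None,fx=4.4,fy=4.4,interpolation=2)])
cv2.imwrite('pics/crank.png',big[:,:,::-1])
E
python3 m1.py; python3 -c "import bench;print([x for x in dir(bench) if x[0]!='_'], getattr(bench,'nose_length',None))"
```

```text
spot [0.5462 0.0224 0.1112 0.0781] 370 0.0034928506627619482
meter [ 0.5993 -0.1829]
top [ 158  189   52   53 2004] [183.2869 215.0938] minrect ((183.0968475341797, 215.08489990234375), (44.70427322387695, 45.27080154418945), 78.11134338378906)
scene [ 246  151   37   34 1001] [264.2507 167.6404] minrect ((264.1216125488281, 167.77027893066406), (34.03059005737305, 31.071409225463867), 9.462322235107422)
tray [0.4615 0.2118 0.1944] 0.525189593781337
red [324 179  14  18 152] [330.8487 187.4079]
red [222 223  17  16 114] [229.9649 230.0789]
handle [ 0.506  -0.1974  0.192 ] [array([[-0.1491, -0.2096]]), array([[-0.2076,  0.0382]])]
in meter [-0.0944 -0.0041] 0.1920446832113465
dishA [[ 0.3826 -0.0286  0.017 ]]
dishB [[ 0.391  -0.1746  0.017 ]]
beak [[0.7817 0.0874 0.017 ]]
['MotionError', 'calibration', 'close_job', 'get_image', 'get_state', 'nose_length'] 0.017
```

View pics/crank.png

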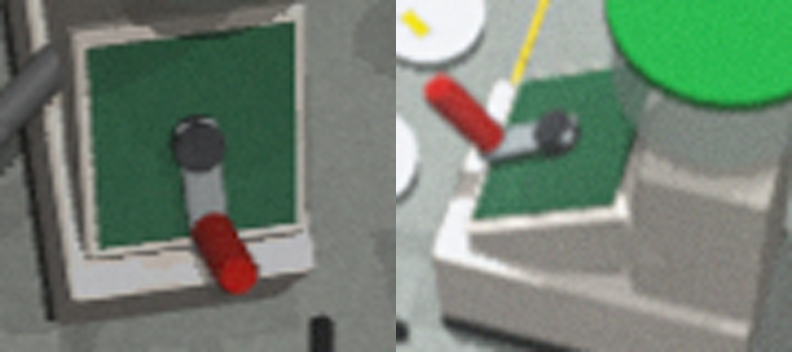

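```bash
cat >> h.py <<'E'
def down(y): return np.array([[-np.sin(y),np.cos(y),0],[np.cos(y),np.sin(y),0],[0,0,-1]])
def rows(targets,P0=None,R0=None,n=None):
    """targets: list of (pos, Rmat); prints tool-frame shift mm + rotvec from present pose"""
    s=get_state();P0=s['position'] if P0 is None else P0;R0=R.from_rotvec(s['tool_rot']).as_matrix() if R0 is None else R0
    X=[];D=[]
    for p,Rm in targets:
        X.append([float(round(a,1)) for a in (R0.T@(np.array(p)-P0))*1000]);D.append([float(round(a,3)) for a in R.from_matrix(R0.T@Rm).as_rotvec()])
    print('xyz',X);print('dr',D)
E
python3 - <<'E'
from h import *
rows([((.36,-.40,.36),down(-1.0)),((.45,-.13,.38),down(-.4)),((.46,.05,.34),down(0.1)),((.392,.239,.20),down(.194))])
E
```

```text
xyz [[186.6, -145.0, -121.0], [370.1, -362.6, -140.7], [445.9, -526.1, -100.5], [452.7, -726.7, 39.7]]
dr [[-0.001, -0.0, -0.192], [-0.001, -0.0, -0.792], [-0.001, -0.001, -1.292], [-0.001, -0.001, -1.386]]
```

Emit:
send_rows --xyz '[[27,-21,-17],[54,-42,-34],[80,-63,-51],[107,-84,-69],[134,-105,-86],[160,-125,-104],[187,-145,-121],[212,-175,-124],[237,-205,-127],[262,-235,-130]]' --dr '[[0,0,-0.05],[0,0,-0.1],[0,0,-0.16],[0,0,-0.22],[0,0,-0.28],[0,0,-0.34],[0,0,-0.4],[0,0,-0.5],[0,0,-0.6],[0,0,-0.7]]' --jaw 50

```text
time: 1.03
position: [0.3973, -0.2869, 0.3699]
tool_rot: [2.691, 1.62, -0.0]
ft_force: [0.3, -0.4, 1.4]
grip_width: 0.576
grip_force: 0.0
```

```bash
python3 - <<'E'
from h import *
print(get_state()['position'],get_state()['time'])
rows([((.45,-.13,.38),down(-.2)),((.46,.05,.34),down(0.1)),((.392,.239,.20),down(.194))])
E
```

```text
[ 0.3973 -0.2869  0.3699] 1.0333
xyz [[163.3, -26.8, -10.2], [327.0, -102.3, 29.7], [462.3, -250.9, 169.6]]
dr [[0.0, 0.0, -0.287], [0.0, 0.001, -0.587], [0.0, 0.001, -0.681]]
```

Emit:
send_rows --xyz '[[41,-7,-2],[82,-14,-5],[123,-20,-8],[163,-27,-10],[196,-42,-2],[229,-57,6],[262,-72,14],[295,-87,22],[327,-102,30],[344,-121,48]]' --dr '[[0,0,-0.07],[0,0,-0.14],[0,0,-0.21],[0,0,-0.28],[0,0,-0.35],[0,0,-0.42],[0,0,-0.48],[0,0,-0.54],[0,0,-0.6],[0,0,-0.68]]'

```text
time: 1.87
position: [0.4539, 0.0758, 0.3226]
tool_rot: [1.993, 2.425, 0.006]
ft_force: [-0.4, 0.2, -0.6]
grip_width: 0.578
grip_force: 0.0
```

```bash
python3 - <<'E'
from h import *
print(get_state()['position'],get_state()['time'])
rows([((.392,.239,.20),down(.194))])
E
```

```text
[0.4539 0.0758 0.3226] 1.8667
xyz [[172.0, -29.6, 122.6]]
dr [[0.004, -0.001, 0.001]]
```

Emit:
send_rows --xyz '[[28,-5,20],[57,-10,40],[86,-15,61],[115,-20,82],[144,-25,103],[172,-30,123],[172,-30,123],[172,-30,123],[172,-30,123],[172,-30,123]]' --dr '[[0.004,-0.001,0.001],[0.004,-0.001,0.001],[0.004,-0.001,0.001],[0.004,-0.001,0.001],[0.004,-0.001,0.001],[0.004,-0.001,0.001],[0.004,-0.001,0.001],[0.004,-0.001,0.001],[0.004,-0.001,0.001],[0.004,-0.001,0.001]]' --jaw 36

```text
time: 2.7
position: [0.3922, 0.234, 0.1992]
tool_rot: [-2.006, -2.416, 0.005]
ft_force: [-0.6, 0.2, -0.3]
grip_width: 0.417
grip_force: 0.0
```

```bash
python3 - <<'E'
from h import *
s=get_state();c=cam('wrist',s);im=get_image('wrist');print(s['position'],s['ft_force'])
for z,col in ((.045,(255,255,0)),(0,(255,0,255))):
    cv2.polylines(im,[np.int32(proj(c,rect(.065,.4615,.2118,.194,z)).round())],True,col,1)
cv2.imwrite('pics/w1.png',im[:,:,::-1])
E
```

```text
[0.3922 0.234  0.1992] [-0.5515  0.2171 -0.2613]
```

View pics/w1.png

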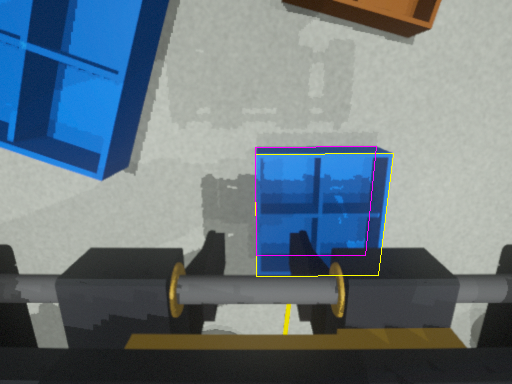

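The yellow overlay lies on the rim of the small blue tray, with its front wall at column 257 and the fingers at about columns 215 and 303. So the wall is centred between the fingers, and the large blue and brown trays are well clear. I'm going down to grip it.

Emit:
send_rows --xyz '[[1,0,35],[3,0,70],[5,0,100],[5,0,125],[5,0,145],[5,0,158],[5,0,165],[5,0,165],[5,0,165],[5,0,165]]' --dr '[[0,0,0],[0,0,0],[0,0,0],[0,0,0],[0,0,0],[0,0,0],[0,0,0],[0,0,0],[0,0,0],[0,0,0]]'

```text
time: 3.58
position: [0.3907, 0.2398, 0.0346]
tool_rot: [-2.005, -2.418, 0.003]
ft_force: [0.1, 0.4, 0.4]
grip_width: 0.413
grip_force: 0.0
```

Emit:
send_rows --xyz '[[0,0,0],[0,0,0],[0,0,0],[0,0,0],[0,0,0],[0,0,0],[0,0,0],[0,0,0],[0,0,0],[0,0,0]]' --dr '[[0,0,0],[0,0,0],[0,0,0],[0,0,0],[0,0,0],[0,0,0],[0,0,0],[0,0,0],[0,0,0],[0,0,0]]' --jaw 0 --grip_force 15

```text
time: 4.42
position: [0.3899, 0.2398, 0.0337]
tool_rot: [-2.003, -2.418, 0.005]
ft_force: [1.9, 0.2, -0.4]
grip_width: 0.043
grip_force: 15.0
```

```bash
cat > m2.py <<'E'
from h import *
def tray(c,im,p0,near):
    a,st,ce=comp(cv2.morphologyEx(mask(im,'b'),cv2.MORPH_CLOSE,np.ones((7,7))),near)
    e=cv2.findContours(a.astype(np.uint8),cv2.RETR_EXTERNAL,cv2.CHAIN_APPROX_NONE)[0]
    e=max(e,key=len)[:,0]
    def f(p):
        h=cv2.convexHull(proj(c,np.r_[rect(.065,*p,0),rect(.065,*p,.045)]).astype(np.float32))
        return np.array([cv2.pointPolygonTest(h,(float(x),float(y)),True)-.5 for x,y in e])
    r=least_squares(f,p0,diff_step=1e-3,loss='soft_l1',f_scale=.5);return r.x,np.median(np.abs(r.fun))
E
python3 - <<'E'
from m2 import *
s=get_state();print(s['position'],s['ft_force'],R.from_rotvec(s['tool_rot']).as_matrix())
c=cam('top');im=get_image('top');T,e=tray(c,im,[.4615,.2118,.194],(184,216));print(T,e)
cv2.imwrite('pics/t1.png',im[:,:,::-1])
E
```

```text
[0.3899 0.2398 0.0337] [ 1.8728  0.2049 -0.3594] [[-0.1861  0.9825 -0.003 ]
 [ 0.9825  0.1861 -0.0014]
 [-0.0008 -0.0032 -1.    ]]
[0.4597 0.2091 0.2062] 1.1005736150559182
```

```bash
python3 - <<'E'
from h import *
a=np.array([.3899,.2398,.0337]);b=np.array([.479,.0564,.0335])
f=np.array([.03,.08,.15,.23,.32,.41,.5,.58,.65,.7])
rows([(a+(b-a)*k,down(.187-.076*k)) for k in f])
E
```

```text
xyz [[-5.9, 1.6, -0.1], [-15.8, 4.3, -0.0], [-29.5, 8.0, -0.0], [-45.3, 12.3, -0.0], [-63.0, 17.1, -0.0], [-80.7, 21.9, 0.0], [-98.4, 26.7, 0.0], [-114.2, 31.0, 0.0], [-127.9, 34.7, 0.1], [-137.8, 37.4, 0.1]]
dr [[-0.003, 0.001, 0.002], [-0.003, 0.001, 0.006], [-0.003, 0.001, 0.012], [-0.003, 0.001, 0.018], [-0.003, 0.001, 0.024], [-0.003, 0.001, 0.031], [-0.003, 0.001, 0.038], [-0.003, 0.001, 0.044], [-0.003, 0.001, 0.05], [-0.003, 0.001, 0.053]]
```

Emit:
send_rows --xyz '[[-6,1.6,0],[-16,4.3,0],[-29.5,8,0],[-45,12.3,0],[-63,17,0],[-81,22,0],[-98,26.7,0],[-114,31,0],[-128,34.7,0],[-138,37.4,0]]' --dr '[[0,0,0.002],[0,0,0.006],[0,0,0.012],[0,0,0.018],[0,0,0.024],[0,0,0.031],[0,0,0.038],[0,0,0.044],[0,0,0.05],[0,0,0.053]]'

```text
time: 5.3
position: [0.4525, 0.1094, 0.0336]
tool_rot: [-2.069, -2.362, 0.006]
ft_force: [-0.7, 4.0, 3.7]
grip_width: 0.047
grip_force: 15.0
```

```bash
python3 - <<'E'
from h import *
s=get_state();print(s['position'],s['ft_force'],s['grip_width']*87,R.from_rotvec(s['tool_rot']).as_matrix()[:,0])
rows([((.479,.0564,.0335),down(.111))])
E
```

```text
[0.4525 0.1094 0.0336] [-0.7358  3.9532  3.6854] 4.05516768047565 [-0.1316  0.9913 -0.0012]
xyz [[-56.0, 19.3, 0.1]]
dr [[-0.004, 0.001, 0.021]]
```

Emit:
send_rows --xyz '[[-10,3.4,0],[-20,6.9,0],[-30,10.3,0],[-40,13.8,0],[-48,16.5,0],[-54,18.6,0],[-57,19.5,0],[-57,19.5,0],[-57,19.5,0],[-57,19.5,0]]' --dr '[[0,0,0.004],[0,0,0.008],[0,0,0.012],[0,0,0.016],[0,0,0.018],[0,0,0.02],[0,0,0.021],[0,0,0.021],[0,0,0.021],[0,0,0.021]]'

```text
time: 6.13
position: [0.4797, 0.0562, 0.0336]
tool_rot: [-2.093, -2.343, 0.006]
ft_force: [1.8, 0.2, 3.5]
grip_width: 0.044
grip_force: 15.0
```

```bash
python3 - <<'E'
from m2 import *
s=get_state();print(s['position'],s['ft_force'],s['grip_width']*87,R.from_rotvec(s['tool_rot']).as_matrix()[:,0])
c=cam('top');im=get_image('top');T,e=tray(c,im,[.5462,.0224,.111],(247,188));print(T,e)
big=cv2.resize(im[120:240,180:340],None,fx=5,fy=5,interpolation=2)
cv2.imwrite('pics/t2.png',big[:,:,::-1])
E
```

```text
[0.4797 0.0562 0.0336] [1.8354 0.2002 3.4593] 3.8697772496561527 [-0.1124  0.9937 -0.0024]
[0.5394 0.0307 0.2452] 2.8173004249687255
```

View pics/t2.png

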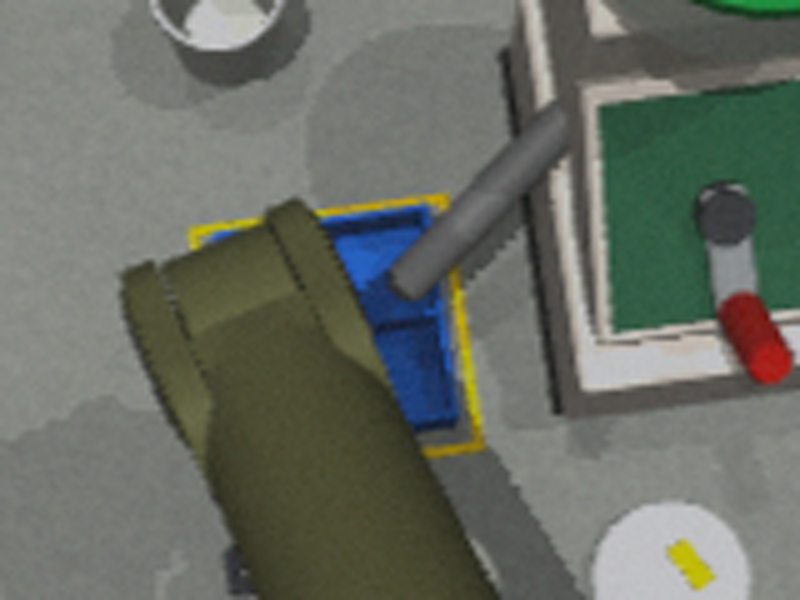

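The blue tray lies inside the yellow outline with grey showing on its right and lower sides. The chute end at about (410,280) in the crop is over the cell, and the arm hides the rest. I'll release, retreat and recheck.

Emit:
send_rows --xyz '[[0,0,0],[0,0,0],[0,0,0],[0,0,0],[0,0,0],[0,0,-10],[0,0,-30],[0,0,-65],[5,-10,-105],[10,-20,-145]]' --dr '[[0,0,0],[0,0,0],[0,0,0],[0,0,0],[0,0,0],[0,0,0],[0,0,0],[0,0,0],[0,0,0],[0,0,0]]' --jaw 32

```text
time: 7.02
position: [0.4577, 0.0658, 0.1802]
tool_rot: [-2.089, -2.342, 0.005]
ft_force: [1.4, -1.1, 0.6]
grip_width: 0.369
grip_force: 0.0
```

```bash
python3 - <<'E'
from m2 import *
s=get_state();print(s['position'],s['ft_force'],s['grip_width']*87,s['joint_positions'])
org=np.array([.5993,-.1829]);y=.1112;M=np.eye(3);M[:2,:2]=[[np.cos(y),-np.sin(y)],[np.sin(y),np.cos(y)]]
O=np.r_[org,0];ct,cs=cam('top'),cam('scene')
hub=tri((ct,cs),((325.5,163),(251.1,235)));print('hub m',M.T@(hub-O),proj(ct,hub),proj(cs,hub))
h=np.array([.506,-.1974,.192]);hm=M.T@(h-O);hu=M.T@(hub-O)
a=np.array([-.574,0,.819]);d=hm-hu;print('hm',hm,'axial',d@a,'perp',d@[-.819,0,-.574],d[1])
c=cam('wrist',s);im=get_image('wrist');cv2.imwrite('pics/w2.png',im[:,:,::-1])
print(proj(c,h),proj(c,np.r_[.5462,.0224,0]))
E
```

```text
[0.4577 0.0658 0.1802] [ 1.4112 -1.1261  0.6138] 32.12035521977096 [ 0.741  -0.0077 -0.9235  1.9453 -0.0074  1.206  -0.0659]
hub m [-0.0264 -0.0011  0.1879] [[325.142 162.488]] [[250.5896 235.1117]]
hm [-0.0943 -0.0041  0.192 ] axial 0.04230943372001852 perp 0.05330443464682731 -0.0029551453573660167
[[279.8061 588.9086]] [[332.6215 225.7141]]
```

View pics/w2.png

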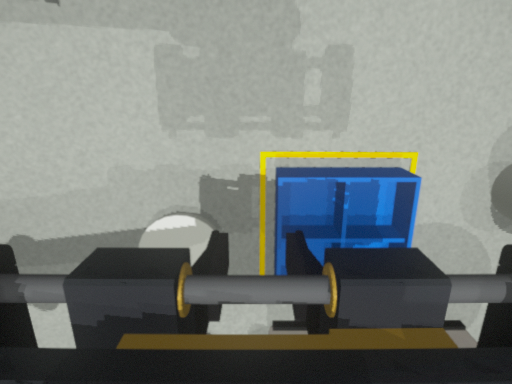

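The tray is now square in the outline. Its rim front wall is at column 277, against the line at column 263, and the far-side gap is even. Next is the approach to the crank with the tool tilted, closing along the meter's y.

```bash
cat >> h.py <<'E'
YAW=.1112;MW=R.from_euler('z',YAW).as_matrix();ORG=np.array([.5993,-.1829,0])
AX=MW@[-.574,0,.819];EU=MW@[.819,0,.574];EY=MW@[0,1.,0]
def tilt(t): return MW@np.array([[-np.cos(t),0,np.sin(t)],[0,1,0],[-np.sin(t),0,-np.cos(t)]])
from scipy.spatial.transform import Slerp
def path(p1,R1,n):
    s=get_state();p0=s['position'];r0=R.from_rotvec(s['tool_rot'])
    S=Slerp([0,1],R.concatenate([r0,R.from_matrix(R1)]))
    print('mm/row',np.linalg.norm(p1-p0)/n*1000,'rad/row',(r0.inv()*R.from_matrix(R1)).magnitude()/n)
    rows([(p0+(np.array(p1)-p0)*k/n,S(k/n).as_matrix()) for k in range(1,n+1)])
E
python3 - <<'E'
from h import *
path(np.array([.45,-.06,.38]),down(.111+1.2),10)
E
```

```text
mm/row 23.08786521000964 rad/row 0.11943499834935736
xyz [[-12.7, -2.4, -19.1], [-25.4, -4.8, -38.3], [-38.0, -7.2, -57.4], [-50.7, -9.7, -76.6], [-63.4, -12.1, -95.7], [-76.1, -14.5, -114.8], [-88.8, -16.9, -134.0], [-101.5, -19.3, -153.1], [-114.1, -21.7, -172.3], [-126.8, -24.1, -191.4]]
dr [[0.0, 0.001, -0.119], [0.001, 0.002, -0.239], [0.001, 0.002, -0.358], [0.001, 0.003, -0.478], [0.001, 0.004, -0.597], [0.002, 0.005, -0.717], [0.002, 0.005, -0.836], [0.002, 0.006, -0.955], [0.002, 0.007, -1.075], [0.003, 0.008, -1.194]]
```

Emit:
send_rows --xyz '[[-12,-2.4,-25],[-25,-5,-50],[-38,-7,-75],[-51,-10,-95],[-63,-12,-115],[-76,-14.5,-130],[-89,-17,-145],[-101,-19,-160],[-114,-22,-175],[-127,-24,-191]]' --dr '[[0,0,-0.12],[0,0,-0.24],[0,0,-0.36],[0,0,-0.48],[0,0,-0.6],[0,0,-0.72],[0,0,-0.84],[0,0,-0.96],[0,0,-1.08],[0,0,-1.2]]' --jaw 60

```text
time: 7.9
position: [0.4491, -0.0635, 0.3711]
tool_rot: [-0.393, -3.114, 0.004]
ft_force: [0.3, -0.0, -0.2]
grip_width: 0.685
grip_force: 0.0
```

```bash
python3 - <<'E'
from m2 import *
print(get_state()['position'],get_state()['joint_positions'])
c=cam('top');im=get_image('top');T,e=tray(c,im,[.5462,.0224,.111],(247,188));print(T,e)
path(np.array([.42,-.205,.34]),tilt(.76),10)
E
```

```text
[ 0.4491 -0.0635  0.3711] [ 0.7968 -0.1309 -0.6337  1.6595 -0.0746  1.5908  1.4859]
[ 0.5541  0.053  -0.2356] 0.40607950853459135
mm/row 14.515558749018586 rad/row 0.08363856290231683
xyz [[-0.5, -14.1, 3.5], [-0.9, -28.2, 6.9], [-1.4, -42.3, 10.4], [-1.9, -56.3, 13.9], [-2.4, -70.4, 17.3], [-2.8, -84.5, 20.8], [-3.3, -98.6, 24.3], [-3.8, -112.7, 27.8], [-4.3, -126.8, 31.2], [-4.7, -140.9, 34.7]]
dr [[-0.014, -0.075, -0.034], [-0.028, -0.15, -0.068], [-0.042, -0.225, -0.102], [-0.057, -0.3, -0.136], [-0.071, -0.375, -0.17], [-0.085, -0.45, -0.205], [-0.099, -0.525, -0.239], [-0.113, -0.6, -0.273], [-0.127, -0.675, -0.307], [-0.142, -0.751, -0.341]]
```

Emit:
send_rows --xyz '[[-0.5,-14,3.5],[-1,-28,7],[-1.4,-42,10.4],[-2,-56,14],[-2.4,-70,17.3],[-2.8,-84.5,20.8],[-3.3,-98.6,24.3],[-3.8,-112.7,27.8],[-4.3,-126.8,31.2],[-4.7,-141,34.7]]' --dr '[[-0.014,-0.075,-0.034],[-0.028,-0.15,-0.068],[-0.042,-0.225,-0.102],[-0.057,-0.3,-0.136],[-0.071,-0.375,-0.17],[-0.085,-0.45,-0.205],[-0.099,-0.525,-0.239],[-0.113,-0.6,-0.273],[-0.127,-0.675,-0.307],[-0.142,-0.751,-0.341]]'

```text
time: 8.78
position: [0.4442, -0.1804, 0.322]
tool_rot: [0.052, 2.74, 0.123]
ft_force: [0.2, 0.5, 0.1]
grip_width: 0.689
grip_force: 0.0
```

```bash
python3 - <<'E'
from m2 import *
s=get_state();print(s['position'],s['joint_positions'],R.from_rotvec(s['tool_rot']).as_matrix().T@AX)
h=np.array([.506,-.1974,.192]);print('err handle in tool mm',R.from_rotvec(s['tool_rot']).as_matrix().T@(h-s['position'])*1000)
c=cam('wrist',s);im=get_image('wrist');m=mask(im,'r');a,st,ce=comp(m,proj(c,h)[0]);print(st,ce,proj(c,h),proj(c,h+.035*AX),proj(c,h-.035*AX))
C=h+.055*(np.cos(.055)*EU+np.sin(.055)*EY)
for q in (h+.035*AX,h-.035*AX,C,C-.042*AX): cv2.circle(im,tuple(int(v) for v in proj(c,q)[0].round()),3,(255,255,0),1)
cv2.imwrite('pics/w3.png',im[:,:,::-1])
c=cam('top');im=get_image('top');T,e=tray(c,im,[.5462,.0224,.111],(247,188));print(T,e)
E
```

```text
[ 0.4442 -0.1804  0.322 ] [ 0.7828 -0.3014 -0.2033  1.968  -0.3698  1.1921  2.2021] [ 0.2061  0.0022 -0.9786]
err handle in tool mm [ -7.7591 -27.8604 142.0044]
[211 185  30  27 597] [224.8174 198.2529] [[226.7547 196.0012]] [[222.9035 199.9389]] [[229.8027 192.885 ]]
[0.5471 0.0226 0.1213] 0.43631114045887165
```

View pics/w3.png

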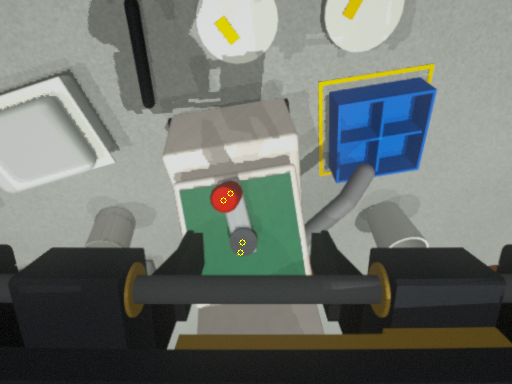

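The handle shows end-on at (225,198), within 2 px of its projection. The hub is at (243,240), and the tray fit puts it 1 mm and 0.01 rad from the spot. Joint 2 is at its limit, so I'll move in closer with less tilt.

```bash
python3 - <<'E'
from h import *
h=np.array([.506,-.1974,.192]);Rt=tilt(.69);p=h+.006*AX-.078*Rt[:,2];print(p)
path(p,Rt,5)
E
```

```text
[ 0.4532 -0.2033  0.2571]
mm/row 13.318098080169541 rad/row 0.06754414232605581
xyz [[2.5, -5.1, 12.1], [4.9, -10.1, 24.1], [7.4, -15.2, 36.2], [9.8, -20.3, 48.3], [12.3, -25.3, 60.3]]
dr [[0.001, -0.059, -0.034], [0.002, -0.117, -0.067], [0.003, -0.176, -0.101], [0.004, -0.234, -0.134], [0.004, -0.293, -0.168]]
```

Emit:
send_rows --xyz '[[2,-5,12],[5,-10,24],[7.4,-15,36],[10,-20,48],[12.3,-25.3,60.3],[12.3,-25.3,60.3],[12.3,-25.3,60.3],[12.3,-25.3,60.3],[12.3,-25.3,60.3],[12.3,-25.3,60.3]]' --dr '[[0.001,-0.059,-0.034],[0.002,-0.117,-0.067],[0.003,-0.176,-0.1],[0.004,-0.234,-0.134],[0.004,-0.293,-0.168],[0.004,-0.293,-0.168],[0.004,-0.293,-0.168],[0.004,-0.293,-0.168],[0.004,-0.293,-0.168],[0.004,-0.293,-0.168]]'

```text
time: 9.72
position: [0.473, -0.2089, 0.2544]
tool_rot: [-0.148, 2.462, 0.062]
ft_force: [0.0, 0.3, 0.6]
grip_width: 0.688
grip_force: 0.0
```

```bash
python3 - <<'E'
from m2 import *
s=get_state();Rm=R.from_rotvec(s['tool_rot']).as_matrix();print(s['position'],s['joint_positions'],Rm.T@AX,Rm.T@EY)
h=np.array([.506,-.1974,.192]);print('handle in tool mm',Rm.T@(h-s['position'])*1000)
c=cam('wrist',s);im=get_image('wrist');a,st,ce=comp(mask(im,'r'),proj(c,h)[0]);print(st,ce,proj(c,h))
cv2.imwrite('pics/w4.png',im[:,:,::-1])
E
```

```text
[ 0.473  -0.2089  0.2544] [ 0.6125 -0.3012  0.052   2.2034 -0.6252  0.8353  2.6895] [-0.0644  0.0126 -0.998 ] [-0.0045  0.9999  0.0129]
handle in tool mm [12.3774  6.8717 70.0777]
[ 249  169   39   63 1885] [266.8939 201.2721] [[266.0362 199.4305]]
```

View pics/w4.png

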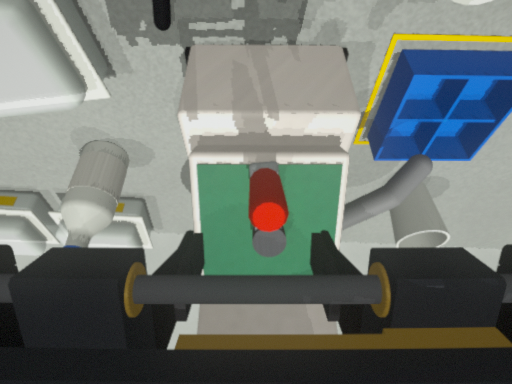

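The handle's outer end is at (268,217) and its projection agrees to about 1 mm. The hub is at (270,241). Joints 2 and 7 are near their limits, so I'll turn the tool 0.25 rad about its axis. The sleeve is round and the hopper is round, so neither minds.

```bash
cat > m3.py <<'E'
from h import *
s=get_state();Rm=R.from_rotvec(s['tool_rot']).as_matrix()
h=np.array([.506,-.1974,.192]);c=cam('wrist',s)
cams=(cam('top'),cam('scene'),c);hp=[(330.85,187.41),(229.96,230.08),(266.9,201.3)];bp=[(325.5,163),(251.1,235),(270,241)]
def f(p):
    C=p[:3];th=p[3];H=C+.055*(-np.cos(th)*EU+np.sin(th)*EY);B=C-p[4]*AX
    return np.concatenate([(proj(k,H)[0]-a)*w for k,a,w in zip(cams,hp,(1,1,.3))]+[(proj(k,B)[0]-a)*w for k,a,w in zip(cams,bp,(1,1,.3))])
r=least_squares(f,[*(h+.055*EU),0,.042]);p=r.x;C=p[:3];H=C+.055*(-np.cos(p[3])*EU+np.sin(p[3])*EY)
J=np.linalg.inv(r.jac.T@r.jac);print('C',C,'th',p[3],'+-',J[3,3]**.5,'d',p[4],'H',H,r.fun)
print('C meter',MW.T@(C-ORG))
E
python3 m3.py; python3 - <<'E'
from h import *
h=np.array([.506,-.1974,.192]);Rt=tilt(.65)@R.from_euler('z',.25).as_matrix()
p=h+.006*AX-.070*Rt[:,2];print(p)
path(p,Rt,5)
E
```

```text
C [ 0.5498 -0.1888  0.2243] th -0.06692301544955129 +- 0.04266975331318439 d 0.04095666627145329 H [ 0.5056 -0.1975  0.1928] [-0.076  -0.1274 -0.3258 -0.1284 -0.0808 -0.347  -0.4416 -0.7754 -0.4275
 -0.5359 -0.6427 -0.1025]
C meter [-0.0498 -0.0004  0.2243]
[ 0.4605 -0.2025  0.2526]
mm/row 2.851794101636811 rad/row 0.05122334668180647
xyz [[2.0, 1.6, -1.2], [4.0, 3.3, -2.3], [6.1, 4.9, -3.5], [8.1, 6.6, -4.6], [10.1, 8.2, -5.8]]
dr [[0.003, 0.005, 0.051], [0.006, 0.01, 0.102], [0.009, 0.015, 0.153], [0.012, 0.019, 0.204], [0.016, 0.024, 0.255]]
```

Emit:
send_rows --xyz '[[2,1.6,-1],[4,3.3,-2],[6,5,-3.5],[8,6.6,-4.6],[10,8.2,-5.8],[10,8.2,-5.8],[10,8.2,-5.8],[10,8.2,-5.8],[10,8.2,-5.8],[10,8.2,-5.8]]' --dr '[[0.003,0.005,0.05],[0.006,0.01,0.1],[0.009,0.015,0.15],[0.012,0.019,0.2],[0.016,0.024,0.255],[0.016,0.024,0.255],[0.016,0.024,0.255],[0.016,0.024,0.255],[0.016,0.024,0.255],[0.016,0.024,0.255]]'

```text
time: 10.6
position: [0.4656, -0.2086, 0.2494]
tool_rot: [0.173, 2.495, 0.158]
ft_force: [0.4, 0.2, -0.3]
grip_width: 0.691
grip_force: 0.0
```

```bash
cat > g.py <<'E'
from h import *
C=np.array([.5498,-.1888,.2243]);TH=-.067
Rt=tilt(.65)@R.from_euler('z',.25).as_matrix()
def H(th): return C+.055*(-np.cos(th)*EU+np.sin(th)*EY)
def tcp(th): return H(th)+.006*AX+.002*Rt[:,2]
E
python3 - <<'E'
from g import *
s=get_state();Rm=R.from_rotvec(s['tool_rot']).as_matrix();print(s['position'],s['joint_positions'],Rm.T@AX,Rm.T@EY)
print('handle in tool mm',Rm.T@(H(TH)-s['position'])*1000)
path(tcp(TH),Rt,8)
E
```

```text
[ 0.4656 -0.2086  0.2494] [ 0.8547 -0.301  -0.1577  2.1996 -0.6739  0.876   2.4714] [-0.0342  0.0139 -0.9994] [0.2491 0.9685 0.005 ]
handle in tool mm [ 3.0865  5.6701 69.8807]
mm/row 8.274561287963987 rad/row 0.0007091755926386476
xyz [[0.4, 0.7, 8.2], [0.7, 1.4, 16.5], [1.1, 2.2, 24.7], [1.4, 2.9, 32.9], [1.8, 3.6, 41.2], [2.2, 4.3, 49.4], [2.5, 5.0, 57.6], [2.9, 5.7, 65.9]]
dr [[0.001, -0.0, -0.0], [0.001, -0.001, -0.0], [0.002, -0.001, -0.001], [0.002, -0.002, -0.001], [0.003, -0.002, -0.001], [0.003, -0.002, -0.001], [0.004, -0.003, -0.002], [0.004, -0.003, -0.002]]
```

Emit:
send_rows --xyz '[[0.4,0.7,8],[0.7,1.4,16.5],[1.1,2.2,25],[1.4,3,33],[1.8,3.6,41],[2.2,4.3,49],[2.5,5,57],[2.9,5.7,64],[2.9,5.7,66],[2.9,5.7,66]]' --dr '[[0,0,0],[0,0,0],[0,0,0],[0,0,0],[0,0,0],[0,0,0],[0,0,0],[0,0,0],[0,0,0],[0,0,0]]'

```text
time: 11.43
position: [0.5033, -0.1974, 0.1951]
tool_rot: [0.174, 2.496, 0.159]
ft_force: [1.1, 0.7, 0.3]
grip_width: 0.691
grip_force: 0.0
```

```bash
python3 - <<'E'
from g import *
s=get_state();Rm=R.from_rotvec(s['tool_rot']).as_matrix();print(s['position'],s['joint_positions'],s['ft_force'],Rm.T@AX,Rm.T@EY)
path(tcp(TH),Rt,1)
E
```

```text
[ 0.5033 -0.1974  0.1951] [ 0.8113 -0.1884 -0.2111  2.228  -0.7208  0.7111  2.4915] [1.1108 0.6868 0.2974] [-0.033   0.0148 -0.9995] [0.2498 0.9683 0.0061]
mm/row 1.0993381000110818 rad/row 0.007273752669285057
xyz [[-0.7, -0.2, -0.9]]
dr [[0.005, -0.005, -0.003]]
```

Emit:
send_rows --xyz '[[-0.7,0,-0.9],[-0.7,0,-0.9],[-0.7,0,-0.9],[-0.7,0,-0.9],[-0.7,0,-0.9],[-0.7,0,-0.9],[-0.7,0,-0.9],[-0.7,0,-0.9],[-0.7,0,-0.9],[-0.7,0,-0.9]]' --dr '[[0.005,-0.005,0],[0.005,-0.005,0],[0.005,-0.005,0],[0.005,-0.005,0],[0.005,-0.005,0],[0.005,-0.005,0],[0.005,-0.005,0],[0.005,-0.005,0],[0.005,-0.005,0],[0.005,-0.005,0]]' --jaw 0 --grip_force 20

```text
time: 12.27
position: [0.5033, -0.1982, 0.1972]
tool_rot: [0.177, 2.49, 0.151]
ft_force: [-1.3, 1.0, -0.1]
grip_width: 0.293
grip_force: 20.0
```

```bash
python3 - <<'E'
from g import *
s=get_state();Rm=R.from_rotvec(s['tool_rot']).as_matrix();print(s['position'],s['ft_force'],s['torque'],s['grip_width']*87)
g=s['position']-.002*Rm[:,2];d=g-C;print('radial,y,ax',d@-EU,d@EY,d@AX,'th',np.arctan2(d@EY,d@-EU),np.hypot(d@EY,d@EU))
def circ(n,t0):
    p0=tcp(TH)
    for k in range(n):
        print(f'call{k+1}',[[float(round(v,1)) for v in 1000*Rm.T@(tcp(TH+np.radians(a))-tcp(TH+np.radians(t0+k*120)))] for a in range(t0+k*120+12,t0+k*120+121,12)])
circ(3,0)
E
```

```text
[ 0.5033 -0.1982  0.1972] [-1.2666  0.9807 -0.0871] [-0.0896  0.6602 -0.0018] 25.448808746316544
radial,y,ax 0.05434609556969164 -0.00419845697657988 0.006929954186461854 th -0.07710092725457285 0.05450802825872762
call1 [[2.5, 11.2, -0.0], [2.5, 22.7, 0.1], [0.2, 34.0, 0.3], [-4.4, 44.5, 0.6], [-11.1, 53.9, 0.9], [-19.6, 61.6, 1.3], [-29.5, 67.4, 1.7], [-40.5, 71.0, 2.2], [-51.9, 72.3, 2.7], [-63.3, 71.1, 3.1]]
call2 [[-10.9, -3.5, 0.4], [-20.9, -9.2, 0.7], [-29.5, -16.8, 1.0], [-36.3, -26.1, 1.2], [-41.1, -36.6, 1.3], [-43.5, -47.8, 1.3], [-43.6, -59.3, 1.2], [-41.2, -70.6, 1.0], [-36.6, -81.1, 0.7], [-29.9, -90.4, 0.4]]
call3 [[8.5, -7.7, -0.4], [18.4, -13.5, -0.8], [29.3, -17.2, -1.3], [40.7, -18.4, -1.8], [52.2, -17.3, -2.2], [63.1, -13.8, -2.6], [73.1, -8.1, -3.0], [81.7, -0.4, -3.2], [88.5, 8.8, -3.4], [93.2, 19.3, -3.5]]
```

Emit:
send_rows --xyz '[[1.4,5.6,0],[2.5,11.2,0],[2.7,17,0],[2.5,22.7,0.1],[1.6,28.4,0.2],[0.2,34,0.3],[-1.9,39.4,0.4],[-4.4,44.5,0.6],[-7.6,49.4,0.8],[-11.1,53.9,0.9]]' --dr '[[0,0,0],[0,0,0],[0,0,0],[0,0,0],[0,0,0],[0,0,0],[0,0,0],[0,0,0],[0,0,0],[0,0,0]]'

```text
time: 13.1
position: [0.5175, -0.1459, 0.2111]
tool_rot: [0.176, 2.491, 0.151]
ft_force: [-4.2, -2.2, 2.3]
grip_width: 0.291
grip_force: 19.9
```

```bash
cat > chk.py <<'E'
from g import *
s=get_state();Rm=R.from_rotvec(s['tool_rot']).as_matrix();print(s['position'],s['joint_positions'],s['ft_force'],s['torque'],s['grip_width']*87)
print('force rad/up,y,ax',s['ft_force']@EU,s['ft_force']@EY,s['ft_force']@AX)
g=s['position']-.002*Rm[:,2];d=g-C;th=np.arctan2(d@EY,d@-EU);print('ax',d@AX,'turned deg',np.degrees(th-TH)%360,'r',np.hypot(d@EY,d@EU))
E
python3 chk.py
```

```text
[ 0.5175 -0.1459  0.2111] [ 0.783  -0.2553 -0.3074  2.2416 -0.6834  0.685   2.3316] [-4.2323 -2.2269  2.2965] [-0.5452  1.0852 -0.4121] 25.28944118403031
force rad/up,y,ax -2.3290694856051224 -1.7435077079704326 4.436972809557532
ax 0.006892996404231794 turned deg 60.812498506101264 r 0.05509957628554098
```

```bash
python3 - <<'E'
from g import *
Rm=R.from_rotvec(get_state()['tool_rot']).as_matrix()
for k in range(3):
    t=60+120*k
    print([[float(round(v,1)) for v in 1000*Rm.T@(tcp(TH+np.radians(t+a))-tcp(TH+np.radians(t)))] for a in range(12,121,12)])
E
```

```text
[[-8.5, 7.7, 0.4], [-18.4, 13.5, 0.8], [-29.3, 17.1, 1.3], [-40.8, 18.4, 1.7], [-52.2, 17.2, 2.2], [-63.1, 13.7, 2.6], [-73.1, 8.0, 2.9], [-81.7, 0.4, 3.2], [-88.5, -8.9, 3.3], [-93.2, -19.4, 3.4]]
[[-2.4, -11.2, -0.0], [-2.5, -22.7, -0.1], [-0.2, -34.0, -0.3], [4.4, -44.5, -0.6], [11.2, -53.9, -0.9], [19.7, -61.6, -1.3], [29.6, -67.4, -1.8], [40.5, -71.0, -2.2], [51.9, -72.2, -2.7], [63.3, -71.1, -3.1]]
[[10.9, 3.5, -0.4], [20.9, 9.2, -0.7], [29.5, 16.9, -1.0], [36.3, 26.1, -1.2], [41.0, 36.6, -1.2], [43.5, 47.8, -1.2], [43.5, 59.3, -1.1], [41.2, 70.6, -0.9], [36.6, 81.1, -0.7], [29.9, 90.5, -0.3]]
```

Emit:
send_rows --xyz '[[-8.5,7.7,0.4],[-18.4,13.5,0.8],[-29.3,17.1,1.3],[-40.8,18.4,1.7],[-52.2,17.2,2.2],[-63.1,13.7,2.6],[-73.1,8.0,2.9],[-81.7,0.4,3.2],[-88.5,-8.9,3.3],[-93.2,-19.4,3.4]]' --dr '[[0,0,0],[0,0,0],[0,0,0],[0,0,0],[0,0,0],[0,0,0],[0,0,0],[0,0,0],[0,0,0],[0,0,0]]'

```text
time: 13.93
position: [0.5917, -0.1785, 0.26]
tool_rot: [0.173, 2.493, 0.155]
ft_force: [-7.3, 2.7, 4.6]
grip_width: 0.293
grip_force: 20.0
```

```bash
python3 chk.py
```

```text
[ 0.5917 -0.1785  0.26  ] [ 0.8139 -0.1046 -0.3596  2.0167 -0.5643  0.73    2.2095] [-7.3151  2.6557  4.5956] [0.1716 1.5843 0.2528] 25.488884745948855
force rad/up,y,ax -3.074838813412985 3.4510740285300963 7.767620509312335
ax 0.006693648577344177 turned deg 178.10694420713094 r 0.055761707204959925
```

Emit:
send_rows --xyz '[[-2.4,-11.2,0],[-2.5,-22.7,-0.1],[-0.2,-34.0,-0.3],[4.4,-44.5,-0.6],[11.2,-53.9,-0.9],[19.7,-61.6,-1.3],[29.6,-67.4,-1.8],[40.5,-71.0,-2.2],[51.9,-72.2,-2.7],[63.3,-71.1,-3.1]]' --dr '[[0,0,0],[0,0,0],[0,0,0],[0,0,0],[0,0,0],[0,0,0],[0,0,0],[0,0,0],[0,0,0],[0,0,0]]'

```text
time: 14.77
position: [0.5344, -0.2405, 0.2156]
tool_rot: [0.177, 2.488, 0.151]
ft_force: [2.2, -1.6, 1.4]
grip_width: 0.292
grip_force: 19.9
```

```bash
python3 chk.py
```

```text
[ 0.5344 -0.2405  0.2156] [ 0.8849 -0.097  -0.2481  2.1091 -0.697   0.7375  2.4955] [ 2.2298 -1.6076  1.3838] [-0.2855  0.0725 -0.2401] 25.41606750308039
force rad/up,y,ax 2.463130922035442 -1.8451119122546864 -0.036284110893818965
ax 0.006919585358654157 turned deg 298.0509970299078 r 0.05446028668437856
```

Going well; next is 300°→60°, then another full turn.

Emit:
send_rows --xyz '[[10.9,3.5,-0.4],[20.9,9.2,-0.7],[29.5,16.9,-1.0],[36.3,26.1,-1.2],[41.0,36.6,-1.2],[43.5,47.8,-1.2],[43.5,59.3,-1.1],[41.2,70.6,-0.9],[36.6,81.1,-0.7],[29.9,90.5,-0.3]]' --dr '[[0,0,0],[0,0,0],[0,0,0],[0,0,0],[0,0,0],[0,0,0],[0,0,0],[0,0,0],[0,0,0],[0,0,0]]'

```text
time: 15.6
position: [0.5176, -0.1456, 0.2112]
tool_rot: [0.176, 2.49, 0.15]
ft_force: [-0.6, -5.7, -0.1]
grip_width: 0.29
grip_force: 19.9
```

Emit:
send_rows --xyz '[[-8.5,7.7,0.4],[-18.4,13.5,0.8],[-29.3,17.1,1.3],[-40.8,18.4,1.7],[-52.2,17.2,2.2],[-63.1,13.7,2.6],[-73.1,8.0,2.9],[-81.7,0.4,3.2],[-88.5,-8.9,3.3],[-93.2,-19.4,3.4]]' --dr '[[0,0,0],[0,0,0],[0,0,0],[0,0,0],[0,0,0],[0,0,0],[0,0,0],[0,0,0],[0,0,0],[0,0,0]]'

```text
time: 16.43
position: [0.5915, -0.1775, 0.26]
tool_rot: [0.172, 2.493, 0.156]
ft_force: [-6.9, 2.2, 3.6]
grip_width: 0.287
grip_force: 19.9
```

```bash
python3 chk.py
```

```text
[ 0.5915 -0.1775  0.26  ] [ 0.8715 -0.1058 -0.4143  2.0156 -0.5734  0.7335  2.2167] [-6.9342  2.1912  3.634 ] [0.2004 1.4029 0.2437] 24.998494057670865
force rad/up,y,ax -3.358952886466911 2.947109930539129 6.792296687416633
ax 0.006721136721379127 turned deg 177.08642685817773 r 0.055787164463224244
```

Emit:
send_rows --xyz '[[-2.4,-11.2,0],[-2.5,-22.7,-0.1],[-0.2,-34.0,-0.3],[4.4,-44.5,-0.6],[11.2,-53.9,-0.9],[19.7,-61.6,-1.3],[29.6,-67.4,-1.8],[40.5,-71.0,-2.2],[51.9,-72.2,-2.7],[63.3,-71.1,-3.1]]' --dr '[[0,0,0],[0,0,0],[0,0,0],[0,0,0],[0,0,0],[0,0,0],[0,0,0],[0,0,0],[0,0,0],[0,0,0]]'

```text
time: 17.27
position: [0.534, -0.2404, 0.2154]
tool_rot: [0.177, 2.488, 0.15]
ft_force: [2.7, -1.4, 0.5]
grip_width: 0.292
grip_force: 20.0
```

```bash
python3 chk.py
```

```text
[ 0.534  -0.2404  0.2154] [ 0.9428 -0.0971 -0.3028  2.1081 -0.704   0.7407  2.5016] [ 2.7392 -1.3784  0.4638] [-0.3669  0.097  -0.2871] 25.422556461841662
force rad/up,y,ax 2.3704740767351082 -1.6738832363871865 -1.09490833181671
ax 0.006972322065254829 turned deg 298.53899814061225 r 0.054464723903358554
```

Emit:
send_rows --xyz '[[10.9,3.5,-0.4],[20.9,9.2,-0.7],[29.5,16.9,-1.0],[36.3,26.1,-1.2],[41.0,36.6,-1.2],[43.5,47.8,-1.2],[43.5,59.3,-1.1],[41.2,70.6,-0.9],[36.6,81.1,-0.7],[29.9,90.5,-0.3]]' --dr '[[0,0,0],[0,0,0],[0,0,0],[0,0,0],[0,0,0],[0,0,0],[0,0,0],[0,0,0],[0,0,0],[0,0,0]]'

```text
time: 18.1
position: [0.5175, -0.1457, 0.2112]
tool_rot: [0.176, 2.49, 0.149]
ft_force: [-0.1, -6.2, -0.3]
grip_width: 0.29
grip_force: 19.9
```

```bash
python3 chk.py
```

```text
[ 0.5175 -0.1457  0.2112] [ 0.8926 -0.2621 -0.403   2.2396 -0.7236  0.6991  2.3641] [-0.1172 -6.1851 -0.315 ] [-1.2083  0.5203 -0.8714] 25.191036262565266
force rad/up,y,ax -0.8383197893084493 -6.133900297194947 0.20282554695933006
ax 0.006944968173801759 turned deg 61.02729450579988 r 0.05526125991023533
```

Emit:
send_rows --xyz '[[-8.5,7.7,0.4],[-18.4,13.5,0.8],[-29.3,17.1,1.3],[-40.8,18.4,1.7],[-52.2,17.2,2.2],[-63.1,13.7,2.6],[-73.1,8.0,2.9],[-81.7,0.4,3.2],[-88.5,-8.9,3.3],[-93.2,-19.4,3.4]]' --dr '[[0,0,0],[0,0,0],[0,0,0],[0,0,0],[0,0,0],[0,0,0],[0,0,0],[0,0,0],[0,0,0],[0,0,0]]'

```text
time: 18.93
position: [0.5915, -0.1775, 0.26]
tool_rot: [0.172, 2.494, 0.156]
ft_force: [-7.9, 2.2, 3.8]
grip_width: 0.296
grip_force: 20.0
```

Emit:
send_rows --xyz '[[-2.4,-11.2,0],[-2.5,-22.7,-0.1],[-0.2,-34.0,-0.3],[4.4,-44.5,-0.6],[11.2,-53.9,-0.9],[19.7,-61.6,-1.3],[29.6,-67.4,-1.8],[40.5,-71.0,-2.2],[51.9,-72.2,-2.7],[63.3,-71.1,-3.1]]' --dr '[[0,0,0],[0,0,0],[0,0,0],[0,0,0],[0,0,0],[0,0,0],[0,0,0],[0,0,0],[0,0,0],[0,0,0]]'

```text
time: 19.77
position: [0.5339, -0.2403, 0.2152]
tool_rot: [0.176, 2.489, 0.15]
ft_force: [3.0, -2.6, 1.3]
grip_width: 0.293
grip_force: 20.0
```

Emit:
send_rows --xyz '[[10.9,3.5,-0.4],[20.9,9.2,-0.7],[29.5,16.9,-1.0],[36.3,26.1,-1.2],[41.0,36.6,-1.2],[41.0,36.6,-1.2],[41.0,36.6,-1.2],[41.0,36.6,-1.2],[41.0,36.6,-1.2],[41.0,36.6,-1.2]]' --dr '[[0,0,0],[0,0,0],[0,0,0],[0,0,0],[0,0,0],[0,0,0],[0,0,0],[0,0,0],[0,0,0],[0,0,0]]'

```text
time: 20.6
position: [0.503, -0.1957, 0.1969]
tool_rot: [0.173, 2.492, 0.155]
ft_force: [-6.3, 1.6, 6.4]
grip_width: 0.291
grip_force: 20.0
```

```bash
python3 chk.py
```

```text
[ 0.503  -0.1957  0.1969] [ 0.9832 -0.1992 -0.3682  2.2267 -0.7674  0.729   2.5268] [-6.2842  1.6049  6.3663] [0.2165 1.0378 0.1917] 25.34858185846845
force rad/up,y,ax -1.3148409947430948 2.2923294583967553 8.69665879048542
ax 0.006732263391820643 turned deg 2.0882994944486795 r 0.05454757813841678
```

Emit:
send_rows --xyz '[[-0.3,-1,0],[-0.6,-2.4,0],[-0.6,-2.4,0],[-0.6,-2.4,0],[-0.6,-2.4,0],[-0.6,-2.4,0],[-0.6,-2.4,0],[-0.6,-2.4,0],[-0.6,-2.4,0],[-0.6,-2.4,0]]' --dr '[[0,0,0],[0,0,0],[0,0,0],[0,0,0],[0,0,0],[0,0,0],[0,0,0],[0,0,0],[0,0,0],[0,0,0]]'

```text
time: 21.43
position: [0.5034, -0.1984, 0.197]
tool_rot: [0.173, 2.492, 0.154]
ft_force: [-5.8, 0.7, 4.9]
grip_width: 0.292
grip_force: 20.0
```

```bash
python3 chk.py
```

```text
[ 0.5034 -0.1984  0.197 ] [ 0.9847 -0.1945 -0.3657  2.2233 -0.7668  0.7294  2.5305] [-5.7503  0.7117  4.9403] [0.1283 0.9828 0.1134] 25.421352254038723
force rad/up,y,ax -1.7799648776328294 1.3454484593756868 7.281028430666507
ax 0.006736473907875547 turned deg 359.22665797889226 r 0.054528529329778586
```

Emit:
send_rows --xyz '[[0,0,0],[0,0,0],[0,0,0],[0,0,0],[0,0,-5],[0,0,-15],[0,0,-27],[0,0,-39],[0,0,-50],[0,0,-56]]' --dr '[[0,0,0],[0,0,0],[0,0,0],[0,0,0],[0,0,0],[0,0,0],[0,0,0],[0,0,0],[0,0,0],[0,0,0]]' --jaw 62

```text
time: 22.27
position: [0.4695, -0.2047, 0.2427]
tool_rot: [0.178, 2.49, 0.15]
ft_force: [4.0, -1.7, 1.6]
grip_width: 0.713
grip_force: 0.0
```

Emit:
send_rows --xyz '[[-12,3,-16],[-24,6,-32],[-36,9,-48],[-48,12,-64],[-60,15,-80],[-60,15,-80],[-60,15,-80],[-60,15,-80],[-60,15,-80],[-60,15,-80]]' --dr '[[0,0,0],[0,0,0],[0,0,0],[0,0,0],[0,0,0],[0,0,0],[0,0,0],[0,0,0],[0,0,0],[0,0,0]]'

```text
time: 23.1
position: [0.4835, -0.2153, 0.3319]
tool_rot: [0.177, 2.503, 0.178]
ft_force: [0.4, -0.5, 0.3]
grip_width: 0.713
grip_force: 0.0
```

```bash
python3 - <<'E'
from m2 import *
s=get_state();print(s['time'],s['position'],s['joint_positions'],s['ft_force'])
for n,near in (('top',(331,187)),('scene',(230,230))):
    im=get_image(n);a,st,ce=comp(mask(im,'r'),near);print(n,st,ce)
    if n=='top':
        T,e=tray(cam('top'),im,[.5462,.0224,.111],(247,188));print('tray',T,e);cv2.imwrite('pics/tend.png',im[:,:,::-1])
E
```

```text
23.1 [ 0.4835 -0.2153  0.3319] [ 0.6504 -0.3006  0.0047  2.0326 -0.5329  0.9999  2.2834] [ 0.409  -0.4914  0.2572]
top [329 179   4   3   9] [330.4444 180.1111]
tray [0.547  0.0226 0.1192] 0.4540830080399346
scene [222 223  17  16 115] [230.287  230.5217]
```

View pics/tend.png

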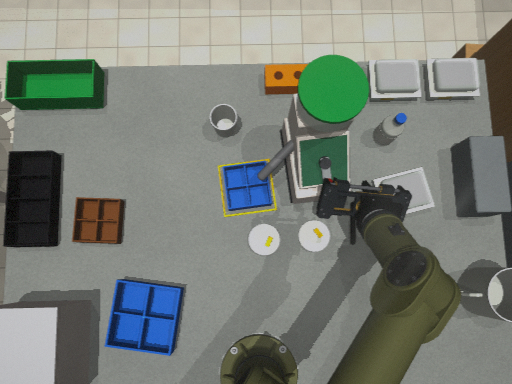

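The top view shows the tray inside the outline at (247,188), with the other things where they were. The gripper hides the handle, so I'll clear the view to compare the handle's position with the start.

Emit:
send_rows --xyz '[[-3,-12,0],[-6,-24,0],[-9,-36,0],[-12,-48,0],[-15,-60,0],[-18,-72,0],[-21,-84,0],[-25,-97,0],[-25,-97,0],[-25,-97,0]]' --dr '[[0,0,0.06],[0,0,0.12],[0,0,0.18],[0,0,0.24],[0,0,0.3],[0,0,0.36],[0,0,0.42],[0,0,0.48],[0,0,0.5],[0,0,0.5]]'

```text
time: 24.03
position: [0.4955, -0.3155, 0.3307]
tool_rot: [0.802, 2.412, 0.379]
ft_force: [0.5, 0.5, -0.0]
grip_width: 0.711
grip_force: 0.0
```

```bash
python3 - <<'E'
from g import *
print(get_state()['time'],get_state()['position'],get_state()['joint_positions'])
w=[]
for n,near in (('top',(331,187)),('scene',(230,230))):
    im=get_image(n);a,st,ce=comp(mask(im,'r'),near);k=cam(n);w.append(ce)
    print(n,st,ce,'px per deg',(proj(k,H(TH+.1))-proj(k,H(TH)))/5.73)
E
```

```text
24.0333 [ 0.4955 -0.3155  0.3307] [ 0.7389 -0.1199  0.0732  1.8891 -0.589   1.0495  1.9574]
top [324 179  14  18 150] [330.8667 187.4133] px per deg [[-0.3635  0.0543]]
scene [222 223  17  16 119] [230.1849 230.3445] px per deg [[ 0.0904 -0.247 ]]
```

```bash
python3 -c "from bench import *;print(close_job())"
```

```text
the job is handed in; nothing more can be done
None
```

I slid the small blue tray into the yellow outline (about 1 mm and 0.5° off centre), then turned the crank three full turns clockwise. The handle ended within about 0.1° of its start by the top camera, and I let go and handed the job in at about 24 s.

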